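# Set the boot dryer going: fan, heater, start

## Task

Set the boot dryer going with a fingertip: switch on the blue fan rocker first, then the red heater rocker (the heater must never be on without the fan), pressing each on the half with the white dot until it snaps down, and last press the round green start key right in and let it spring back out. Nothing is to be picked up or shifted: the dryer stays where it stands, and so do the headlamp, pole grip, shoe tree and scraper beside it.

Things in the scene. Friction and masses are not known exactly. Their poses are not given: they have to be found in the camera images.
- dryer: boot dryer: loose grey housing 280 (x) x 360 (y) x 83 mm, 3.4 kg, on a plank shelf whose top is at z = 70 mm. Origin: centre of its underside; x points from the control side (nearest the robot) to the boots, y left. Flat top. Two blue-white boots hang sole-up on it at x = +75, y = +-140 mm, 258 mm high, shafts 46 mm in radius, toes pointing outward
- panel (a point): point on the housing's flat top, 83 mm above the shelf, at x = -80, y = 0 mm of the dryer, amid the black control plate. Three controls in a row along the dryer's y at this x: fan rocker at y = +68, heater rocker 0, start key -68 mm
- fan (a joint): blue V-shaped fan rocker, 56 (x) x 34 mm, pivot 9 mm above the housing's top, 4 mm bezel round it. 0 rad = off (at the start): near half level, far half with the white dot slopes up to 16 mm above the top. 0.24 = on: dotted half level, 9 mm above the top. Snaps over past 0.12 and stays; 3 to 4 N at the dot
- fan_dot (a point): white dot on the fan rocker's face, where to press, 18 mm from the pivot towards the dryer's +x; moves with the rocker: 13.4 mm above the housing's top when off, 9 mm when on
- heat (a joint): heater switch: red rocker, the same in form, size and values as the fan rocker. Starts off
- heat_dot (a point): white dot on the heater rocker's face, 18 mm from the pivot towards the dryer's +x; where to press; 13.4 mm above the housing's top when off, 9 mm when on
- start (a joint): start key: round green spring key 30 mm across, its face 12 mm above the housing's top at rest, in a steel collar 5 mm high and 44 mm across; 0 m = out, 0.005 m = right in (5 N); springs back when let go
- start_top (a point): centre of the start key's face; moves with the key
- headlamp: white plastic headlamp, 57 x 70 x 42 mm, loose on the shelf on one side of the dryer, about 245 mm from its middle; origin under its middle
- pole_grip: aluminium pole grip lying along its x, 155 x 32 x 42 mm, loose on the shelf on the other side of the dryer; origin under its middle
- shoe_tree: wooden shoe tree lying along its x, 250 x 72 x 46 mm, loose on the shelf farther out; origin under its middle
- scraper: red plastic wax scraper lying flat, 60 x 140 x 5 mm, loose on the shelf farther out on the other side; origin under its middle

How it is judged:
On the way, in this order (a step that is already met when the one before it is completed fails the run):
1. the fan rocker is switched on, the heater still off (value of joint fan above 0.2 rad and value of joint heat below 0.12 rad), for 0.1 s.
2. the heater rocker is switched on, with the fan on (value of joint each of heat, fan above 0.2 rad), for 0.1 s.
3. the start key is pressed right in, with fan and heater on (all of step 2 and value of joint start above 0.004 m), for 0.04 s.
At the end, for the whole second after the job is handed in: both rockers are on (beyond 0.20 of 0.24 rad), the start key is back out (within 1 mm), the dryer stands still, level and within 15 mm of where it stood, and the headlamp, pole grip, shoe tree and scraper are within 15 mm of where they were (all of step 2 and value of joint start below 0.001 m and distance of each of dryer, headlamp, pole_grip, shoe_tree, scraper from where it was at the start of the episode below 0.015 m and angle between dryer's own z axis and vertical below 0.05 rad and linear speed of dryer below 0.02 m/s); the robot touches nothing.
It fails at once if the heater is on while the fan is off (value of joint heat above 0.14 rad and value of joint fan below 0.12 rad).
It fails at once if the start key is pressed before fan and heater are on (value of joint start above 0.003 m and value of joint any of fan, heat below 0.12 rad).
It fails at once if the dryer is lifted, tipped or shoved away (distance of dryer from where it was at the start of the episode above 0.02 m or angle between dryer's own z axis and vertical above 0.08 rad).
It fails at once if a thing beside the dryer is picked up or knocked away (distance of any of headlamp, pole_grip, shoe_tree, scraper from where it was at the start of the episode above 0.02 m).
It also fails if it takes over 45 s, if anything falls off the work surface, if the arm or the gripper's body presses on something with over 40 N, if the wrist force passes 120 N, or if a joint passes its speed limit or range.

## Robot

A 7-joint arm with a two-finger parallel gripper is mounted at the origin on the work surface. World frame = base frame: x ahead of the robot, y to its left, z up, the work surface at z = 0. Lengths are in m, angles in rad, forces in N, time in s.
With the tool pointing down it reaches from about 0.4 to 0.925 m from the base axis. Payload 4.1 kg.
Tool frame: the origin (TCP) lies at the very end of the fingers, on their centre line; the grasp point (between the pads) lies 19 mm behind it; z points along the fingers, y is the line along which they close (so a half turn about z gives the same grasp; the last joint's range is limited). The gripper opens to 85 mm and grips with 20 to 120 N. Pads are 22 mm wide; open, the fingers measure 114 mm over their backs; the gripper's body (76 mm by 85 mm) begins 54 mm behind the grasp point. The pads swing forward as they close: fully open they stand 13 mm farther back than shut.
Start: joints at [1.137, 0.398, 0.045, 1.537, -0.019, 1.207, -0.051], TCP at [0.214, -0.614, 0.231] pointing down, gripper open.
Joint ranges: [-2.82, 2.82], [-0.49, 2.23], [-1.37, 1.46], [0, 2.46], [-1.36, 4.5], [0.23, 2], [-2.94, 2.94]. Speed limits (rad/s): [2.57, 2.57, 3.14, 3.14, 3.14, 3.14, 3.14].

## Interface

Orientations are given as a unit quaternion [w, x, y, z].
In Python, from rig import arm, optics gives the robot as it stands. The module is installed in compiled form; this text tells all that it offers.
- The arm moves only by the tool jog_arm, never from a script. Its argument "deltas" is a list that holds one entry, the list of rows, each a list of 5 numbers: the finger opening in mm, from 0 to 85.4, then the shift along the tool's x, y, z in mm, then the turn about the tool's z in rad. A call has exactly 10 rows; each row is the pose to reach, as a shift and turn from the pose commanded when the call began, along the tool's axes at that moment; what a row does not reach only later rows make up. A row lasts 1/12 s, in which the tool goes at most 41.7 mm and 7.16 degrees, less where a joint would pass 70% of its speed; a pose out of reach is approached as far as the arm can. A call with a gripper value outside its range is refused whole. The fingers move at their own pace and stop on an object; "force" is the grip in N (left out, the last holds). Time passes only in rows, so rows that repeat a pose let the fingers close, or fill a call up. It gives the time, the measured TCP pose, the force, the opening and the grip force at its end, in the units of the state.
- arm.state(): the state, without advancing time (a new reading comes with each control period).
- optics.read_camera(name): name is "scene" or "top" or "wrist"; returns the picture (384x512x3 uint8, blue, green, red); there is no depth.
- optics.camera_params(name): a dict with "camera_matrix" (3x3 intrinsics, pixels), "position" and "orientation" of the camera in the world. Camera axes: x right, y up, looking along -z (the intrinsics and any distortion apply to the point x, -y, -z); pixel columns grow to the right and rows downward; lengths in m; the calibration is good to about 2 mm. A picture is of the moment at which its call begins: read the wrist's pose just before it. camera_params takes no time and is no camera call; for the wrist camera it gives the pose at the moment of the call.
- arm.sign_off(): hands the job in; it is judged then, once.
The state is a dict: "time": time; "q": joint angles; "dq": joint speeds; "tau": joint torques, N m; "tcp_pos": TCP position; "ee_rot": TCP orientation; "force": force on the tool from outside, world axes, zero at the start; "torque": the same for the moment, N m; "grip_width": finger opening in m; "finger_force": force on a finger pad.
Only numpy, scipy, OpenCV 4.12 (cv2) and the standard library are available. Lean on these libraries where they do the work, as an engineer would, in place of code of your own. Each camera call takes 0.05 s, during which the arm holds its last target. There are 200 camera calls.

## Working session

There is one attempt and no reset: what is moved stays moved. The work goes in short steps, Python scripts to look and compute and a tool call to move; the robot and the scene stay as the last step left them, time stands still between calls to the robot, and variables do not carry over. Pictures are saved under pics/ and viewed, at most 10 in all, crops included, and the job is handed in when it is done.

Besides the shell and the picture viewer there is one more tool, called after "Call:" in YAML: its name, and indented under it one key for each argument. jog_arm: Moves the arm, as the interface text tells. Its arguments: {"type":"object","properties":{"deltas":{"type":"array","items":{"type":"array","items":{"type":"array","items":{"type":"number"}}}},"force":{"type":"number"}},"required":["deltas"]}

```bash
mkdir -p pics
cat > h.py <<'E'
import numpy as np, cv2
from scipy.spatial.transform import Rotation as R
from rig import arm, optics
def rot(q): return R.from_quat([q[1],q[2],q[3],q[0]]).as_matrix()
def ray(p,uv):
    K=np.array(p["camera_matrix"]); d=np.linalg.inv(K)@[uv[0],uv[1],1]
    return np.array(p["position"]), rot(p["orientation"])@(d*[1,-1,-1])
def plane(p,uv,z):
    o,d=ray(p,uv); return o+d*(z-o[2])/d[2]
def tri(a,b):
    A=np.zeros((3,3));B=np.zeros(3)
    for p,uv in (a,b):
        o,d=ray(p,uv); d=d/np.linalg.norm(d); M=np.eye(3)-np.outer(d,d); A+=M;B+=M@o
    return np.linalg.solve(A,B)
E
python3 - <<'E'
from h import *
s=arm.state(); print(s["time"],s["tcp_pos"],s["ee_rot"],s["grip_width"])
for n in("scene","top"):
    p=optics.camera_params(n); print(n,p)
    cv2.imwrite(f"pics/{n}0.png",optics.read_camera(n))
E
```

```text
0.0 [ 0.21337353 -0.61330405  0.23026923] [-9.48091386e-04  9.86013003e-01  1.66665544e-01 -2.35999520e-04] 0.08535083647101036
scene {'camera_matrix': array([[499.15358439,   0.        , 255.04527831],
       [  0.        , 499.15358439, 183.88511238],
       [  0.        ,   0.        ,   1.        ]]), 'position': array([1.1426347 , 1.057012  , 1.15999628]), 'orientation': array([0.22700534, 0.09853443, 0.40837693, 0.87862838])}
top {'camera_matrix': array([[367.96336664,   0.        , 262.5930439 ],
       [  0.        , 367.96336664, 184.29899486],
       [  0.        ,   0.        ,   1.        ]]), 'position': array([0.45110254, 0.03048972, 1.47886342]), 'orientation': array([ 0.70830814,  0.03131153, -0.04171157, -0.70397394])}
```

View pics/scene0.png

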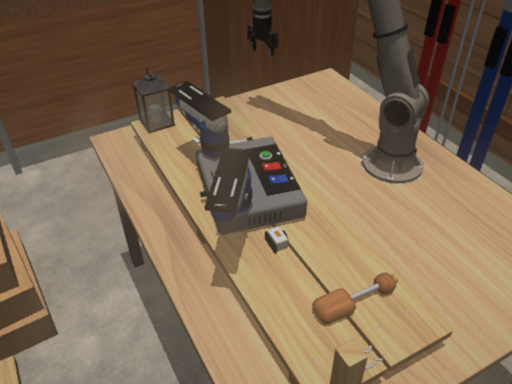

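View pics/top0.png

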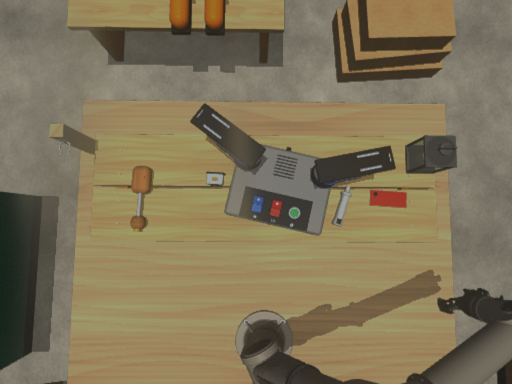

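The top view shows the blue rocker at about (258,203), the red one at (276,208) and the green key at (294,213). In the scene view they are at (278,180), (271,167) and (266,155). I'll triangulate these next.

```bash
cat >> h.py <<'E'
def blobs(im,roi=None):
    hsv=cv2.cvtColor(im,cv2.COLOR_BGR2HSV); H,S,V=cv2.split(hsv)
    m={"blue":(H>100)&(H<130),"red":(H<8)|(H>172),"green":(H>45)&(H<90)}
    out={}
    for k,v in m.items():
        v=(v&(S>120)&(V>60)).astype(np.uint8)
        if roi:
            x0,y0,x1,y1=roi; w=np.zeros_like(v); w[y0:y1,x0:x1]=1; v=v*w
        n,_,st,c=cv2.connectedComponentsWithStats(v)
        if n>1:
            i=1+np.argmax(st[1:,4]); out[k]=(c[i],st[i])
    return out
E
python3 - <<'E'
from h import *
T=cv2.imread("pics/top0.png");S=cv2.imread("pics/scene0.png")
pt=optics.camera_params("top");ps=optics.camera_params("scene")
a=blobs(T,(240,188,315,232));b=blobs(S,(250,145,300,192))
for k in a:
    print(k,a[k],b.get(k)); print(plane(pt,a[k][0],.163),plane(ps,b[k][0],.163),tri((pt,a[k][0]),(ps,b[k][0])))
s=arm.state();print(s["time"])
M=rot(s["ee_rot"]);print(M)
E
```

```text
blue (array([257.5       , 203.83333333]), array([253, 196,  11,  17, 114], dtype=int32)) (array([278.69747899, 178.55462185]), array([269, 174,  19,   9, 119], dtype=int32))
[0.51726994 0.02930947 0.163     ] [0.51348552 0.03396284 0.163     ] [0.51494997 0.03089058 0.16166901]
red (array([275.58552632, 208.15789474]), array([270, 200,  13,  17, 152], dtype=int32)) (array([271.39751553, 166.14285714]), array([262, 161,  20,  11, 161], dtype=int32))
[ 0.50221389 -0.03541711  0.163     ] [ 0.50197816 -0.03137803  0.163     ] [ 0.50130551 -0.03488366  0.16046244]
green (array([294.16666667, 212.19444444]), array([291, 209,   7,   7,  36], dtype=int32)) (array([267., 152.]), array([267, 152,   1,   1,   1], dtype=int32))
[ 0.48820857 -0.10185868  0.163     ] [ 0.47659518 -0.10446605  0.163     ] [ 0.48455187 -0.09885921  0.17007299]
0.1
[[ 9.44445568e-01  3.28667174e-01 -6.76393760e-04]
 [ 3.28667849e-01 -9.44444233e-01  1.59262124e-03]
 [-1.15373863e-04 -1.72645296e-03 -9.99998503e-01]]
```

The heights come out at 0.160–0.170 m against the expected 0.162–0.165 m. The row spacing is about 66 mm against 68, and the dryer yaw is about -12.5°. Next I'll move over the panel with the fingers closing and take a wrist-camera look.

Call:
jog_arm:
  deltas:
    - [[0,20,-23,-8,0.055],[0,41,-46,-16,0.11],[0,62,-69,-24,0.165],[0,82,-92,-32,0.22],[0,103,-115,-40,0.275],[0,124,-138,-48,0.33],[0,144,-162,-56,0.385],[0,165,-185,-64,0.44],[0,185,-208,-72,0.5],[0,206,-232,-80,0.553]]
  force: 20

```text
time: 0.93
tcp_pos: [0.3319, -0.3256, 0.3114]
ee_rot: [0.0, 0.994, -0.11, -0.0]
force: [-0.3, 0.7, 0.1]
grip_width: 0.0002
finger_force: 0.0
```

Call:
jog_arm:
  deltas:
    - [[0,3,-33,0,0],[0,7,-66,0,0],[0,10,-100,0,0],[0,14,-133,0,0],[0,17,-166,0,0],[0,21,-200,0,0],[0,24,-233,0,0],[0,28,-267,0,0],[0,31,-300,0,0],[0,31,-300,0,0]]

```text
time: 1.77
tcp_pos: [0.4284, -0.0336, 0.3114]
ee_rot: [-0.002, 0.995, -0.103, 0.0]
force: [0.2, 0.5, 0.5]
grip_width: 0.0002
finger_force: 0.0
```

Run:
```python
from h import *
p=optics.camera_params("wrist");s=arm.state();print(s["tcp_pos"],s["time"],p)
im=optics.read_camera("wrist");cv2.imwrite("pics/w1.png",im)
for k,(c,st) in blobs(im).items(): print(k,c,st,plane(p,c,.163))
```

```text
[ 0.42836281 -0.03358855  0.31140866] 1.7667 {'camera_matrix': array([[309.5376406 ,   0.        , 251.91622763],
       [  0.        , 309.5376406 , 186.89084051],
       [  0.        ,   0.        ,   1.        ]]), 'position': array([ 0.50377296, -0.04976542,  0.45449801]), 'orientation': array([-0.62271525,  0.09651431, -0.12079688,  0.76701944])}
blue [164.18480814  92.06382146] [ 141   58   45   68 2554] [0.51641872 0.02906885 0.163     ]
red [239.20311875  93.28308677] [ 219   59   41   68 2501] [ 0.50148044 -0.0368589   0.163     ]
green [314.21498771  95.66707617] [299  80  32  33 814] [ 0.48552612 -0.10271302  0.163     ]
```

View pics/w1.png

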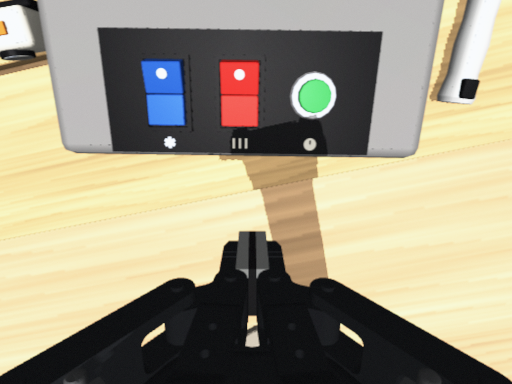

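The wrist view shows white dots at about (161,73) on the blue rocker and (239,75) on the red, with the green key at (314,96). The image rows run along the dryer's y. Now I'll get precise dot positions and tool-frame shifts.

Run:
```python
from h import *
p=optics.camera_params("wrist");s=arm.state();im=cv2.imread("pics/w1.png")
ps=optics.camera_params("scene");b=blobs(cv2.imread("pics/scene0.png"),(250,145,300,192))
bl=blobs(im);M=rot(s["ee_rot"]);t=np.array(s["tcp_pos"]);P={}
for k,x0 in (("blue",150),("red",228)):
    r=im[60:92,x0:x0+24]; m=(r.min(2)>150).astype(np.uint8)
    mo=cv2.moments(m,True);c=np.array([x0+mo["m10"]/mo["m00"],60+mo["m01"]/mo["m00"]])
    P[k]=plane(p,c,.1664);print(k,mo["m00"],c,tri((p,bl[k][0]),(ps,b[k][0])))
P["green"]=plane(p,bl["green"][0],.165)
for k,v in P.items(): print(k,v,"tool mm",M.T@(v-t)*1000)
d=P["blue"]-P["red"];print(np.degrees(np.arctan2(-d[0],d[1])),np.linalg.norm(d));print(M)
```

```text
blue 100.0 [161.02  72.95] [0.51308506 0.02742876 0.15775943]
red 101.0 [238.99009901  74.08910891] [ 0.49886671 -0.04007635  0.15575711]
blue [0.53133746 0.02162672 0.1664    ] tool mm [ 89.20157282 -79.27295649 144.82673528]
red [ 0.51617943 -0.04474471  0.1664    ] tool mm [ 88.25267238 -11.19924538 144.7889315 ]
green [ 0.4843934  -0.10661864  0.165     ] tool mm [ 70.10317502  55.9530228  146.15400144]
-12.864684585199475 0.06808033479266178
[[ 9.77907180e-01 -2.09039584e-01 -1.76869837e-05]
 [-2.09039540e-01 -9.77907021e-01  5.73618522e-04]
 [-1.37205203e-04 -5.57248392e-04 -9.99999835e-01]]
```

Call:
jog_arm:
  deltas:
    - [[0,22,-20,10,0.014],[0,45,-40,20,0.014],[0,67,-60,45,0.014],[0,89,-79,70,0.014],[0,89,-79,95,0.014],[0,89,-79,115,0.014],[0,89,-79,125,0.014],[0,89,-79,130,0.014],[0,89,-79,130,0.014],[0,89,-79,130,0.014]]

```text
time: 2.65
tcp_pos: [0.5316, 0.0163, 0.1823]
ee_rot: [0.0, 0.993, -0.116, 0.001]
force: [0.5, -0.3, 0.3]
grip_width: -0.0002
finger_force: 0.0
```

Run:
```python
from h import *
p=optics.camera_params("wrist");s=arm.state();print(s["tcp_pos"],s["time"])
a=optics.read_camera("wrist");b=optics.read_camera("scene")[130:230,210:310]
cv2.imwrite("pics/w2.png",np.hstack([cv2.resize(a,(400,300)),cv2.resize(b,(300,300))]))
M=rot(s["ee_rot"])
for v in ([.53134,.02163,.1664],[.51618,-.04474,.1664],[.48439,-.10662,.165]):print(M.T@(np.array(v)-s["tcp_pos"])*1000)
```

```text
[0.53162312 0.01633605 0.18225646] 2.65
[-1.52467844 -5.08696144 15.85343604]
[-0.94509349 62.98995479 15.86105174]
[-17.58521693 130.53922287  17.23988229]
```

View pics/w2.png

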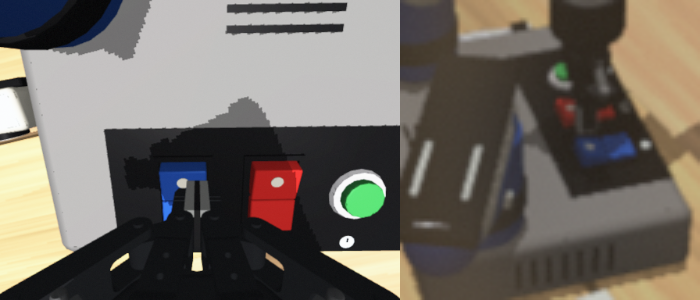

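The fingertip hovers to the right of the blue dot, which matches the 5 mm y error in the numbers. I'll correct that and press.

Call:
jog_arm:
  deltas:
    - [[0,-1.5,-5,0,0],[0,-1.5,-5,5,0],[0,-1.5,-5,10,0],[0,-1.5,-5,13,0],[0,-1.5,-5,15,0],[0,-1.5,-5,17,0],[0,-1.5,-5,18.5,0],[0,-1.5,-5,20,0],[0,-1.5,-5,20,0],[0,-1.5,-5,20,0]]

```text
time: 3.58
tcp_pos: [0.5306, 0.022, 0.1621]
ee_rot: [0.0, 0.993, -0.116, -0.0]
force: [-3.1, -0.6, 6.8]
grip_width: -0.0006
finger_force: 3.1
```

Call:
jog_arm:
  deltas:
    - [[0,0,0,0.7,0],[0,0,0,1.2,0],[0,0,0,1.2,0],[0,0,0,1.2,0],[0,0,0,-5,0],[0,0,0,-15,0],[0,0,0,-28,0],[0,0,0,-28,0],[0,0,0,-28,0],[0,0,0,-28,0]]

```text
time: 4.42
tcp_pos: [0.5305, 0.022, 0.1889]
ee_rot: [0.0, 0.993, -0.116, -0.0]
force: [0.1, 0.7, 0.1]
grip_width: 0.0001
finger_force: 0.0
```

Run:
```python
from h import *
s=arm.state();print(s["tcp_pos"],s["time"],s["force"])
a=optics.read_camera("wrist")[150:330,60:380];b=optics.read_camera("scene")[130:230,210:310]
cv2.imwrite("pics/w3.png",np.hstack([cv2.resize(a,(480,270)),cv2.resize(b,(270,270))]))
M=rot(s["ee_rot"])
for v in ([.53134,.02163,.1664],[.51618,-.04474,.1664],[.48439,-.10662,.165]):print(M.T@(np.array(v)-s["tcp_pos"])*1000)
```

```text
[0.53050325 0.02201836 0.18887082] 4.4167 [0.14839248 0.74587985 0.100821  ]
[ 0.91430824  0.17742406 22.47045212]
[ 1.43288468 68.25482858 22.49438658]
[-15.26479027 135.78878911  23.92628287]
```

View pics/w3.png

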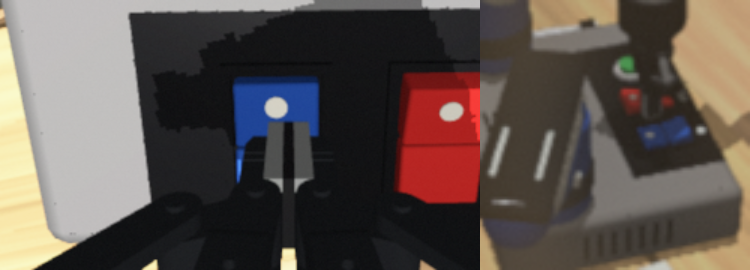

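The picture shows the tool raised clear above the blue rocker. Its dotted half now shows a lighter, flatter face with no visible slope edge, and the dot is at crop (276,107). I'll check it numerically from above the red rocker before pressing.

Call:
jog_arm:
  deltas:
    - [[0,0,17,0,0],[0,0,34,0,0],[0,1,51,0,0],[0,1.5,68,0,0],[0,1.5,68,0,0],[0,1.5,68,0,0],[0,1.5,68,2,0],[0,1.5,68,4,0],[0,1.5,68,4,0],[0,1.5,68,4,0]]

```text
time: 5.35
tcp_pos: [0.5166, -0.0434, 0.185]
ee_rot: [-0.0, 0.993, -0.115, -0.0]
force: [0.0, -0.3, 1.3]
grip_width: 0.0001
finger_force: 0.0
```

Run:
```python
from h import *
p=optics.camera_params("wrist");s=arm.state();print(s["tcp_pos"],s["time"],s["force"])
im=optics.read_camera("wrist");cv2.imwrite("pics/w4.png",im[100:384,0:400])
m=(im.min(2)>110).astype(np.uint8);n,_,st,c=cv2.connectedComponentsWithStats(m)
for i in range(1,n):
    if 40<st[i,4]<700: print(c[i],st[i],plane(p,c[i],.1664),plane(p,c[i],.162))
M=rot(s["ee_rot"])
for v in ([.51618,-.04474,.1664],[.48439,-.10662,.165]):print(M.T@(np.array(v)-s["tcp_pos"])*1000)
```

```text
[ 0.51655799 -0.04339382  0.18501245] 5.35 [ 0.04437348 -0.33185644  1.28813692]
[128.98104265 226.22274882] [121 219  17  16 211] [0.53420313 0.02465663 0.1664    ] [0.53263494 0.02698736 0.162     ]
[245.29032258 227.51612903] [238 223  16  10 124] [ 0.51818415 -0.03987995  0.1664    ] [ 0.51617983 -0.0393063   0.162     ]
[154.1407767  264.27184466] [145 256  15  25 206] [0.50726343 0.01868508 0.1664    ] [0.50496178 0.02085324 0.162     ]
[244.57142857 270.89285714] [237 268  12  10  56] [ 0.49048687 -0.0327364   0.1664    ] [ 0.48772845 -0.03196825  0.162     ]
[259.42857143 270.89285714] [256 268  12  10  56] [ 0.48844043 -0.04142828  0.1664    ] [ 0.4856263  -0.04089679  0.162     ]
[251.99132948 333.27456647] [245 318  15  30 346] [ 0.44423    -0.02645359  0.1664    ] [ 0.44021217 -0.02551439  0.162     ]
[153.01025641 334.17435897] [141 323  24  24 195] [0.4582298  0.03609921 0.1664    ] [0.45459314 0.03874148 0.162     ]
[350.28476821 333.66225166] [340 324  23  22 151] [ 0.42932707 -0.08833417  0.1664    ] [ 0.4249035  -0.08907975  0.162     ]
[-0.05085021  1.40028989 18.61222668]
[-16.86305848  68.9065706   20.00872868]
```

View pics/w4.png

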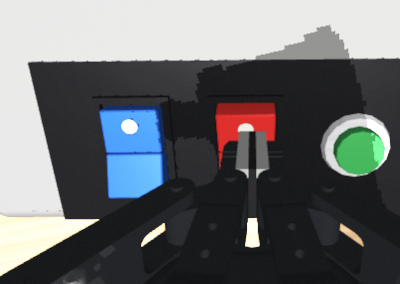

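The image shows the blue dot at (129,226) in full-frame pixels and the red dot at (245,227), with the fingertip about 7 px to its right. The tip therefore sits about 4 mm too far in -y, as the top camera also suggested. Before the heater, I'll confirm the fan state from face shading and recheck the red dot.

Run:
```python
from h import *
s=arm.state()
w1=cv2.imread("pics/w1.png");w4=cv2.imread("pics/w4.png")
def md(im,x0,y0,x1,y1): return np.median(im[y0:y1,x0:x1].reshape(-1,3),0)
print("w1 dot/near",md(w1,147,82,180,92),md(w1,150,100,182,122),"red",md(w1,224,82,256,92),md(w1,224,100,256,122))
print("w4 dot/near",md(w4,110,137,155,149),md(w4,112,158,155,190),"red dot",md(w4,222,106,270,120))
a=cv2.imread("pics/scene0.png");b=optics.read_camera("scene")
p=optics.camera_params("top");t=optics.read_camera("top")
for im in(a,b):
    print(np.round(cv2.GaussianBlur(im,(3,3),0)[174:183:2,270:288:3,0]).tolist())
for k,(c,st) in blobs(t,(240,188,315,232)).items(): print(k,c,st,plane(p,c,.162))
q=optics.camera_params("wrist");o=rot(q["orientation"]).T@(np.array(s["tcp_pos"])-q["position"])*[1,-1,-1]
print("tcp px",(q["camera_matrix"]@(o/o[2]))[:2])
```

```text
w1 dot/near [231. 116.  54.] [245. 148.  80.] red [ 59.  64. 245.] [ 86.  94. 245.]
w4 dot/near [254. 164.  79.] [254. 185. 100.] red dot [ 31.  33. 155.]
[[46, 46, 46, 65, 83, 85], [114, 118, 109, 141, 143, 130], [128, 157, 138, 143, 147, 145], [100, 147, 142, 137, 145, 141], [74, 107, 107, 99, 98, 70]]
[[30, 35, 45, 80, 134, 115], [66, 103, 109, 142, 148, 142], [142, 155, 143, 139, 148, 149], [130, 153, 149, 132, 140, 113], [91, 143, 139, 99, 85, 57]]
blue [257.00952381 204.42857143] [253 196   9  17 105] [0.51518052 0.03104849 0.162     ]
red [270.42857143 213.71428571] [270 212   2   4   7] [ 0.48233407 -0.01707978  0.162     ]
tcp px [251.33046715 244.57717616]
```

Run:
```python
from h import *
q=optics.camera_params("wrist");s=arm.state();w3=cv2.imread("pics/w3.png")[:, :480]
q3=dict(q);q3["position"]=np.array(q["position"])+np.array([.53050,.02202,.18887])-s["tcp_pos"]
def dot(x,y):
    m=(w3[y-16:y+16,x-18:x+18].min(2)>110).astype(np.uint8);M=cv2.moments(m,True)
    return np.array([(x-18+M["m10"]/M["m00"]+.5)/1.5-.5+60,(y-16+M["m01"]/M["m00"]+.5)/1.5-.5+150])
b,r=dot(276,107),dot(451,111);print(b,r)
print("blue",tri((q3,b),(q,[128.98,226.22])),"red",tri((q3,r),(q,[245.29,227.5])))
print("red w3 plane",plane(q3,r,.1664),"blue w3",plane(q3,b,.162))
```

```text
[243.70895522 221.37728027] [360.55379443 224.05043228]
blue [0.53269166 0.02653496 0.16211946] red [ 0.51739518 -0.0402171   0.16588443]
red w3 plane [ 0.5170548 -0.0400429  0.1664   ] blue w3 [0.53251832 0.02657577 0.162     ]
```

Two-view heights put the blue dot at 0.1621 m, so the fan is on, and the red dot at 0.1659 m, so the heater is off. The red dot is at (0.517, -0.040). Correcting y by -3.3 mm and pressing.

Call:
jog_arm:
  deltas:
    - [[0,0,-3.3,5,0],[0,0,-3.3,12,0],[0,0,-3.3,17,0],[0,0,-3.3,20,0],[0,0,-3.3,22,0],[0,0,-3.3,23.5,0],[0,0,-3.3,25,0],[0,0,-3.3,25,0],[0,0,-3.3,25,0],[0,0,-3.3,25,0]]

```text
time: 6.33
tcp_pos: [0.517, -0.0412, 0.1619]
ee_rot: [0.0, 0.993, -0.116, -0.0]
force: [-4.7, -0.2, 13.2]
grip_width: 0.0004
finger_force: 6.0
```

Call:
jog_arm:
  deltas:
    - [[0,0,0,-5,0],[0,0,0,-15,0],[0,0,0,-25,0],[0,-4,17,-28,0],[0,-8,34,-28,0],[0,-13,51,-28,0],[0,-17,68,-28,0],[0,-17,68,-28,0],[0,-17,68,-28,0],[0,-17,68,-28,0]]

```text
time: 7.17
tcp_pos: [0.4859, -0.1026, 0.1888]
ee_rot: [-0.0, 0.993, -0.115, 0.001]
force: [-0.2, 0.7, 0.5]
grip_width: 0.0
finger_force: 0.0
```

Run:
```python
from h import *
p=optics.camera_params("wrist");s=arm.state();print(s["tcp_pos"],s["time"],s["force"])
im=optics.read_camera("wrist");cv2.imwrite("pics/w5.png",im[100:384,0:400])
m=(im.min(2)>110).astype(np.uint8);n,_,st,c=cv2.connectedComponentsWithStats(m)
for i in range(1,n):
    if 100<st[i,4]<400 and c[i][1]<250: print(c[i],plane(p,c[i],.1664),plane(p,c[i],.162))
for k,(c,t) in blobs(im).items(): print(k,c,t,plane(p,c,.165))
```

```text
[ 0.4858929  -0.10256376  0.18883961] 7.1667 [-0.2099492   0.74515135  0.5298351 ]
[133.99061033 196.60093897] [ 0.5189996  -0.04161355  0.1664    ] [ 0.51788681 -0.03952537  0.162     ]
[ 16.97087379 197.93203883] [0.53350606 0.02334366 0.1664    ] [0.53277881 0.02715824 0.162     ]
blue [ 30.11813644 227.6559438 ] [   0  178   68   94 5409] [0.51431633 0.02548393 0.165     ]
red [139.27056277 223.873557  ] [ 104  176   69   95 5544] [ 0.50180804 -0.03813764  0.165     ]
green [251.55658363 218.42562278] [ 228  199   48   42 1405] [ 0.4900087 -0.1032868  0.165    ]
```

View pics/w5.png

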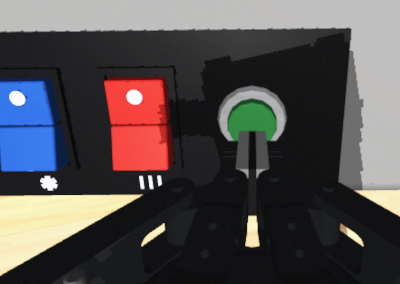

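The image shows the red rocker's dotted half level. At z = 0.162 its dot lies 68.3 mm from the blue dot, so both are on. The tip is over the key within about 1 mm: I expect the key at (0.485, -0.102). Pressing start now.

Call:
jog_arm:
  deltas:
    - [[0,-1,0,8,0],[0,-1,0,16,0],[0,-1,0,21,0],[0,-1,0,24,0],[0,-1,0,26,0],[0,-1,0,28,0],[0,-1,0,29.5,0],[0,-1,0,30.3,0],[0,-1,0,30.3,0],[0,-1,0,30.3,0]]

```text
time: 8.05
tcp_pos: [0.4837, -0.1026, 0.1599]
ee_rot: [0.0, 0.993, -0.116, -0.001]
force: [-6.2, 3.1, 15.8]
grip_width: 0.0
finger_force: 7.8
```

Call:
jog_arm:
  deltas:
    - [[0,0,0,0.5,0],[0,0,0,0.5,0],[0,0,0,-6,0],[0,0,0,-20,0],[0,0,0,-45,0],[0,-20,0,-80,0],[0,-40,0,-110,0],[0,-50,0,-120,0],[0,-50,0,-120,0],[0,-50,0,-120,0]]

```text
time: 8.88
tcp_pos: [0.436, -0.0921, 0.2783]
ee_rot: [0.001, 0.993, -0.116, 0.001]
force: [0.5, -0.9, -0.1]
grip_width: -0.0001
finger_force: 0.0
```

Call:
jog_arm:
  deltas:
    - [[0,0,0,0,0],[0,0,0,0,0],[0,0,0,0,0],[0,0,0,0,0],[0,0,0,0,0],[0,0,0,0,0],[0,0,0,0,0],[0,0,0,0,0],[0,0,0,0,0],[0,0,0,0,0]]

```text
time: 9.72
tcp_pos: [0.4356, -0.0917, 0.278]
ee_rot: [0.0, 0.993, -0.116, 0.0]
force: [0.5, 0.1, -0.6]
grip_width: -0.0002
finger_force: 0.0
```

Run:
```python
from h import *
p=optics.camera_params("wrist");s=arm.state();print(s["tcp_pos"],s["time"],s["force"])
im=optics.read_camera("wrist");t=optics.read_camera("top")
cv2.imwrite("pics/w6.png",np.hstack([cv2.resize(im,(400,300)),cv2.resize(t[90:240,80:420],(400,300))]))
for k,(c,st) in blobs(im).items(): print(k,c,st,plane(p,c,.164))
```

```text
[ 0.43556439 -0.09170237  0.27803435] 9.7167 [ 0.4595184   0.0615555  -0.63255403]
blue [ 86.46349308 123.03377292] [  59   87   55   71 3109] [0.51482408 0.02847014 0.164     ]
red [168.3033367  121.88608022] [ 144   86   49   71 2967] [ 0.50029246 -0.03691815  0.164     ]
green [250.48606811 120.57791538] [234 103  34  36 969] [ 0.48584594 -0.10249911  0.164     ]
```

View pics/w6.png

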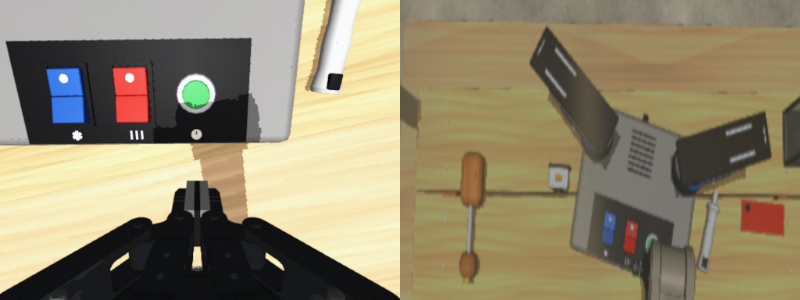

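The picture shows both rockers with the dotted half down: blue dot at (63,78), red dot at (129,78). The green key at (196,94) is out, the arm is clear, and nothing has shifted. Handing in.

```bash
python3 -c "
from rig import arm
print(arm.sign_off())"
```

```text
the job is handed in; nothing more can be done
None
```

The fan, then the heater, were switched on and the start key was pressed right in and sprang back out; the dryer and the things beside it look unmoved, and I handed the job in at about 10 s (no verdict was returned).

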